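# Load two bonbon trays on the spraying board and clamp them

### The arm

A 7-joint arm with a two-finger parallel gripper is mounted at the origin on a cart in front of the work surface, level with it; the furniture and walls round the work are solid. World frame = base frame: x ahead of the robot, y to its left, z up, the work surface at z = 0. Lengths are in m, angles in rad, forces in N, time in s.
With the tool pointing down it reaches from about 0.35 to 0.9 m from the base axis. Payload 19.9 kg.
Tool frame: the origin (TCP) lies on the centre line of the jaws, within the pads' length; the fingertips stand 11 mm ahead of it and the grasp point (between the pads) lies 8 mm behind it (robot.finger_overhang is the distance from the TCP to the fingertips, in m); z points along the fingers, y is the line along which they close (so a half turn about z gives the same grasp; the last joint's range is limited). The gripper opens to 85 mm and grips with 20 to 120 N. Pads are 22 mm wide; open, the fingers measure 114 mm over their backs; the gripper's body (76 mm by 85 mm) begins 54 mm behind the grasp point. The pads swing forward as they close: fully open they stand 13 mm farther back than shut.
Start: joints at [1.169, 0.417, -0.01, 1.614, 0.005, 1.111, -0.053], TCP at [0.221, -0.585, 0.242] pointing down, gripper open.
Joint ranges: [-2.81, 2.81], [-0.39, 2.02], [-1.27, 1.25], [0.06, 2.57], [-1.19, 4.33], [0.19, 2], [-2.82, 2.82]. Speed limits (rad/s): [1.89, 1.89, 2.39, 2.39, 3.01, 3.01, 3.01].

### API

Orientations are given as a unit quaternion [x, y, z, w].
In Python, from cell import robot gives the robot as it stands.
- The arm moves only by the tool drive_tool, never from a script. Its argument "motion" is one flat list of numbers, 7 for each row, row after row: the shift along the tool's x, y, z as a fraction of full scale, then the turn, a rotation vector about the tool's x, y, z as a fraction of full scale, then the opening, from 0 (shut) to 1 (fully open). A call has 1 to 5 rows; each row shifts and turns the commanded pose from where the row before left it, along the tool's axes as they then stand; what a row does not reach is not made up. Full scale, the value 1, is 0.05 m for a shift and 0.08 rad for a turn. A row lasts 1/10 s, in which the tool goes at most 50 mm and 8.59 degrees, less where a joint would pass 70% of its speed; a pose out of reach is approached as far as the arm can. A call with a number of a shift or a turn outside -1 to 1 is refused whole. A call with a gripper value outside its range is refused whole. The fingers move at their own pace and stop on an object; "newtons" is the grip in N (left out, the last holds). Time passes only in rows, so rows that do not move let the fingers close. It gives the time, the measured TCP pose, the force, the opening and the grip force at its end, in the units of the state.
- robot.get_obs(): the state, without advancing time (a new reading comes with each control period).
- robot.grab_frame(name): name is "scene" or "top"; returns a dict with "img" (400x640x3 uint8, red, green, blue), "intrinsics" (3x3 intrinsics, pixels), "R" (3x3) and "t" (3): a world point X has camera coordinates R X + t. Camera axes: x right, y down, z forward; pixel columns grow to the right and rows downward; lengths in m; the calibration is good to about 2 mm. A picture is of the moment at which its call begins. There is no depth.
- robot.sign_off(): hands the job in; it is judged then, once.
Trained networks look in the newest picture that a camera, given by its name, has taken for a name from the list of things; names that differ only in an ending like _2 or _b are one class to them, and where a whole thing is asked for, a point or a joint stands for the part that bears it (a point fixed in the world has none). Each returns a list of dicts, best first, with "score" (0 to 1); they miss things now and then, are a little off and sometimes report something else, mostly with a low value. They report only what shows in the picture. A call takes as long as a camera call. They do not tell look-alikes from the thing itself.
- robot.cut_out(camera, target): "region" (400x640 bool, what is visible of it) and "box" ([left, top, width, height] as shares, 0 to 1, of the picture: columns of its width, rows of its height, round what is visible of it).
- robot.tip_of(camera, target): "at" ([row, column] as shares, 0 to 1, of the picture: columns of its width, rows of its height: a listed point, or the origin of a listed thing).
The state is a dict: "time_s": time; "joint_pos": joint angles; "dq": joint speeds; "joint_efforts": joint torques, N m; "tool_pos": TCP position; "orientation": TCP orientation; "contact_force": force on the tool from outside, world axes, zero at the start; "moment": the same for the moment, N m; "opening": finger opening in m; "grasp_force": force on a finger pad.
Only numpy, scipy, OpenCV 4.12 (cv2) and the standard library are available. Lean on these libraries where they do the work, as an engineer would, in place of code of your own. Each camera call takes 0.05 s, during which the arm holds its last target. There are 200 camera calls.

### The job

Set up the two bonbon trays for airbrushing: first slide the red-faced clamp jaw fully open to the right. Then slide the tray of dark bonbons from the marble onto the metal cold plate, into the corner against the dark back fence and the left stop, next slide the ivory tray in right beside it, also against the back fence, and finally slide the jaw shut until it presses firmly on the ivory tray. Keep the trays flat on the cooling board all the way, never lifted, and leave the two bottles and the cup beside the board undisturbed.

Things in the scene. Friction and masses are not known exactly. Their poses are not given: they have to be found in the camera images.
- station: fixed countertop cooling unit (the board), spans x = -160..160, y = -190..150 mm from its origin, which is on the table; x away from the robot, y left. Flush flat top at z = 76 mm: white marble for x < 45 mm, aluminium cold plate beyond. Dark back fence along the far edge, front face x = 140 mm; dark left stop, face y = 130 mm (x = 50..140); both up to z = 88 mm
- dark_place (a point): point on the cold plate where the dark tray's origin lies when the tray is in the corner, touching fence and stop (board x = 95, y = 80, z = 76 mm)
- ivory_place (a point): point on the cold plate where the ivory tray's origin lies when it touches the fence and the dark tray (board x = 95, y = -20, z = 76 mm)
- dark_tray: loose flat tray, white plate 90 (x) x 100 (y) x 12 mm, eight dark brown bonbons fixed in two rows at x = +-32 mm (10 mm high), and a black upright grip fin on its middle, 40 (x) x 14 (y) mm, reaching 48 mm above the underside; 0.25 kg. Origin: centre of underside; z up. Starts on the marble, left or right
- ivory_tray: loose flat tray, blue plate 90 (x) x 100 (y) x 12 mm, eight ivory bonbons fixed in two rows at x = +-32 mm (10 mm high), and a black upright grip fin on its middle, 40 (x) x 14 (y) mm, reaching 48 mm above the underside; 0.25 kg. Origin: centre of underside; z up. Starts on the marble, left or right
- jaw: clamp jaw with a red face 80 mm long (board x), 12 mm high; slides over the cold plate along the board's y only, about 2 N of friction, stays where left. Origin: middle of the red face, at the board top's height; the face looks to board +y. Origin at board y = -155 mm is fully open, -70 shut on both trays; it starts at -20 to 30 mm, in the way
- jaw_grip (a point): middle of the jaw's black upright grip fin, 40 (board x) x 14 (board y) x 36 mm high: it reaches 14 mm above this point and 22 mm below it (down to the jaw's top, 88 mm above the table). Moves with the jaw; 45 mm to board -y of the jaw's face, at board x = 95 mm
- pink_bottle: bystander: pink colour bottle with black cap, 46 mm across, 153 mm high, standing left of the board; origin: centre of the underside
- yellow_bottle: bystander: yellow colour bottle with black cap, 46 mm across, 156 mm high, standing left of the board; origin: centre of the underside
- tan_cup: bystander: clear open cup with tan colour, 110 mm across, 49 mm high, standing right of the board; origin: centre of the underside
Things that resemble listed ones, but are neither listed nor needed, are in the scene too. What is shaped like the dark_tray but yellow is not meant.

How it is judged:
On the way, in this order (a step that is already met when the one before it is completed fails the run):
1. the jaw is slid open (to within 20 mm of its right end) (y of jaw in the frame of station below -0.135 m), for 0.2 s.
2. the dark tray is in the corner of fence and stop (within 8 mm of the fence, 12 mm of the stop) (x of dark_tray in the frame of station above 0.087 m and y of dark_tray in the frame of station above 0.068 m and z of dark_tray in the frame of station below 0.08 m), for 0.2 s.
3. the ivory tray is beside it (within 8 mm of the fence, 20 mm of its place beside the dark tray) (x of ivory_tray in the frame of station above 0.087 m and y of ivory_tray in the frame of station between -0.04 and 0 m and z of ivory_tray in the frame of station below 0.08 m), for 0.2 s.
4. the jaw presses on the ivory tray with more than 5 N (contact force between jaw and ivory_tray above 5 N), for 0.04 s.
At the end, for the whole second after the job is handed in: Dark tray within 8 mm of the back fence and 7 mm of the left stop, ivory tray within 8 mm of the fence and 10 mm right or 15 mm left of its place; both flat on the board, square to it within 0.08 rad, at rest; jaw shut on them (its face 60 to 79 mm right of the board's origin) (x of each of dark_tray, ivory_tray in the frame of station above 0.087 m and y of dark_tray in the frame of station above 0.073 m and y of ivory_tray in the frame of station between -0.03 and -0.005 m and z of each of dark_tray, ivory_tray in the frame of station below 0.08 m and angle between the x axis of each of dark_tray, ivory_tray and the x axis of station, either way round below 0.08 rad and linear speed of each of dark_tray, ivory_tray below 0.01 m/s and y of jaw in the frame of station between -0.079 and -0.06 m); the robot touches nothing.
It fails at once if the pink colour bottle is moved more than 20 mm or tipped (distance of pink_bottle from where it was at the start of the episode above 0.02 m or angle between pink_bottle's own z axis and vertical above 0.3 rad).
It fails at once if the yellow colour bottle is moved more than 20 mm or tipped (distance of yellow_bottle from where it was at the start of the episode above 0.02 m or angle between yellow_bottle's own z axis and vertical above 0.3 rad).
It fails at once if the tan cup is moved more than 20 mm or tipped (distance of tan_cup from where it was at the start of the episode above 0.02 m or angle between tan_cup's own z axis and vertical above 0.3 rad).
It fails at once if the dark tray is lifted off the board by more than 12 mm or tilted more than 0.2 rad (z of dark_tray in the frame of station above 0.088 m or angle between dark_tray's own z axis and vertical above 0.2 rad).
It fails at once if the ivory tray is lifted off the board by more than 12 mm or tilted more than 0.2 rad (z of ivory_tray in the frame of station above 0.088 m or angle between ivory_tray's own z axis and vertical above 0.2 rad).
It also fails if it takes over 72 s, if anything falls off the work surface, if the arm or the gripper's body presses on something with over 40 N, if the wrist force passes 120 N, or if a joint passes its speed limit or range.

## Working session

There is one attempt and no reset: what is moved stays moved. The work goes in short steps, Python scripts to look and compute and a tool call to move; the robot and the scene stay as the last step left them, time stands still between calls to the robot, and variables do not carry over. Pictures are saved under pics/ and viewed, at most 10 in all, crops included, and the job is handed in when it is done.

Besides the shell and the picture viewer there is one more tool, called after ">>>" by a JSON object that holds its "op" and its "data", one argument or row to a line. drive_tool: Moves the arm, as the interface text tells. Its arguments: {"type":"object","properties":{"motion":{"type":"array","items":{"type":"number"}},"newtons":{"type":"number"}},"required":["motion"]}

```bash
mkdir -p pics; cat > h.py <<'E'
import numpy as np, cv2
from cell import robot
def ray(f,px,z):
    K,R,t=map(np.array,(f["intrinsics"],f["R"],f["t"]))
    d=R.T@np.linalg.inv(K)@np.array([px[0],px[1],1.]); c=-R.T@t
    return c+d*(z-c[2])/d[2]
def save(f,n): cv2.imwrite("pics/"+n,f["img"][:,:,::-1])
E
python3 - <<'E'
from h import *
o=robot.get_obs()
print({k:np.round(v,3) for k,v in o.items()})
Z=dict(dark_tray=.076,ivory_tray=.076,jaw=.076,jaw_grip=.11,station=0,dark_place=.076,ivory_place=.076,pink_bottle=0,yellow_bottle=0,tan_cup=0)
ims=[]
for c in("top","scene"):
    f=robot.grab_frame(c); ims.append(f["img"]); save(f,c+".png")
    for n,z in Z.items():
        for r in robot.tip_of(c,n)[:3]:
            p=(r["at"][1]*640,r["at"][0]*400); print(c,n,round(r["score"],2),np.round(p),np.round(ray(f,p,z),3))
E
```

```text
{'time_s': np.float64(0.0), 'joint_pos': array([ 1.169,  0.418, -0.01 ,  1.614,  0.005,  1.111, -0.053]), 'dq': array([ 0.001, -0.   ,  0.001, -0.001, -0.002, -0.002, -0.   ]), 'joint_efforts': array([ 0.0000e+00, -8.6445e+01,  6.7900e-01, -4.3491e+01,  1.9000e-02,
        7.0000e-03,  0.0000e+00]), 'tool_pos': array([ 0.221, -0.584,  0.242]), 'orientation': array([ 0.984,  0.179, -0.   , -0.001]), 'contact_force': array([ 0.143, -0.002, -0.451]), 'moment': array([-0.028, -0.014,  0.036]), 'grasp_force': np.float64(0.0), 'opening': np.float64(0.085)}
top dark_tray 0.93 [271. 242.] [0.441 0.125 0.076]
top dark_tray 0.63 [394. 189.] [ 0.602 -0.274  0.076]
top ivory_tray 0.57 [327. 238.] [ 0.448 -0.052  0.076]
top ivory_tray 0.31 [260. 187.] [0.62  0.158 0.076]
top jaw_grip 0.76 [291. 188.] [0.609 0.057 0.11 ]
top jaw_grip 0.44 [428. 225.] [ 0.48  -0.371  0.11 ]
top station 0.78 [291. 216.] [0.526 0.064 0.   ]
top dark_place 0.82 [262. 188.] [0.617 0.151 0.076]
top ivory_place 0.84 [294. 187.] [0.617 0.048 0.076]
top ivory_place 0.68 [322. 236.] [ 0.454 -0.038  0.076]
top pink_bottle 0.
[... 185 characters left out ...]
.   ]
scene dark_tray 0.77 [312. 242.] [0.444 0.129 0.076]
scene dark_tray 0.57 [370. 186.] [ 0.533 -0.184  0.076]
scene ivory_tray 0.96 [359. 212.] [ 0.454 -0.051  0.076]
scene jaw 0.69 [276. 208.] [0.63  0.1   0.076]
scene jaw 0.39 [422. 188.] [ 0.417 -0.288  0.076]
scene jaw_grip 0.63 [293. 193.] [0.613 0.051 0.11 ]
scene station 0.91 [315. 240.] [0.519 0.056 0.   ]
scene dark_place 0.71 [265. 219.] [0.603 0.156 0.076]
scene dark_place 0.35 [237. 287.] [0.436 0.347 0.076]
scene ivory_place 0.89 [293. 201.] [0.624 0.043 0.076]
scene pink_bottle 0.94 [239. 286.] [0.51  0.308 0.   ]
scene yellow_bottle 0.57 [207. 276.] [0.596 0.348 0.   ]
scene tan_cup 0.95 [420. 185.] [ 0.502 -0.413  0.   ]
```

```bash
python3 - <<'E'
import cv2
a=cv2.imread("pics/top.png"); cv2.imwrite("pics/topc.png",cv2.resize(a[140:290,190:450],None,fx=3,fy=3,interpolation=cv2.INTER_CUBIC))
a=cv2.imread("pics/scene.png"); cv2.imwrite("pics/scenec.png",cv2.resize(a[130:330,190:450],None,fx=3,fy=3,interpolation=cv2.INTER_CUBIC))
E
```

```text
(no output)
```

View pics/topc.png

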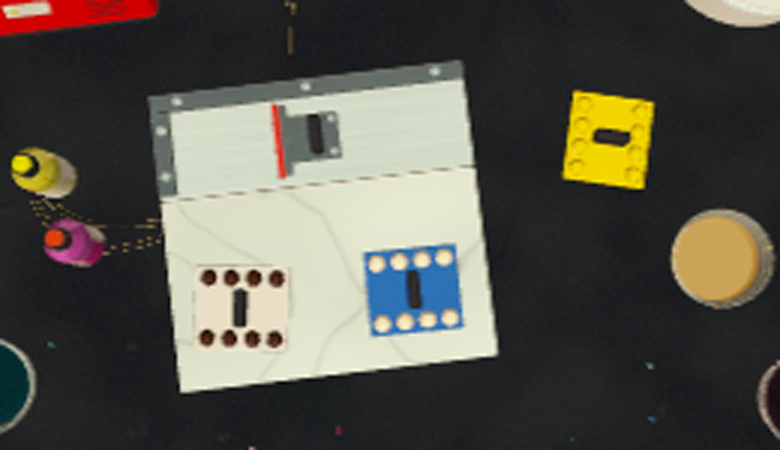

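View pics/scenec.png

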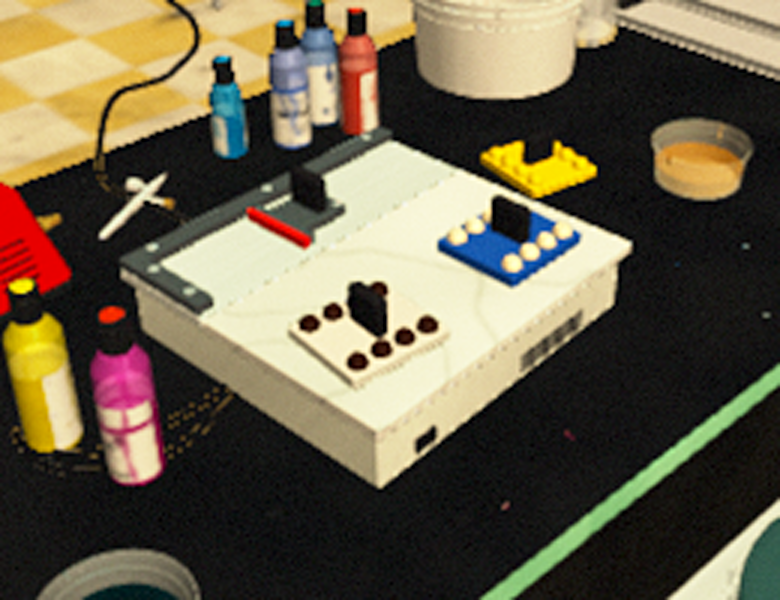

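The top picture shows two trays and a jaw on the board, plus a look-alike off it:
- **Dark tray:** the white plate with brown bonbons at (270,243). It matches the description.
- **Ivory tray:** the blue plate at (328,237). It also matches.
- **Jaw:** its red face is at (283,187) and its fin at (295,184).
- **Yellow look-alike:** at (393,187), off the board and not wanted.

The enlarged crop confirms all of these.

```bash
python3 - <<'E'
from h import *
f=robot.grab_frame("top"); im=f["img"].astype(int); R,G,B=im[...,0],im[...,1],im[...,2]
c=lambda x,y:(190+(x+.5)/3-.5,140+(y+.5)/3-.5)
A=[ray(f,c(*p),z)[:2] for p,z in (((149,97),.088),((462,61),.088),((497,355),.076),((182,392),.076))]
L=np.array([[160,150],[160,-190],[-160,-190],[-160,150]])/1000.
A=np.array(A); a0=A.mean(0); l0=L.mean(0); H=(L-l0).T@(A-a0)
yaw=np.arctan2(H[0,1]-H[1,0],H[0,0]+H[1,1]); Rm=np.array([[np.cos(yaw),-np.sin(yaw)],[np.sin(yaw),np.cos(yaw)]])
o=a0-Rm@l0; print("board",o,yaw,"resid",np.round((L@Rm.T+o-A)*1000,1))
s=np.ones_like(R,bool); yy,xx=np.mgrid[:400,:640]
board=(xx>240)&(xx<355)&(yy>160)&(yy<270)
def rect(m,z,n):
    k,lab,st,ce=cv2.connectedComponentsWithStats(m.astype(np.uint8))
    i=1+np.argmax(st[1:,4]); pts=np.argwhere(lab==i)[:,::-1]
    w=np.array([ray(f,p,z)[:2] for p in pts],np.float32)
    r=cv2.minAreaRect(w*1000); q=(r[2]+45)%90-45
    print(n,len(w),"c",np.round(r[0]),"size",np.round(r[1]),"deg",round(q,1),"mean",np.round(w.mean(0),4),"boardframe",np.round(Rm.T@(np.array(r[0])/1000-o),4),np.round(Rm.T@(w.mean(0)-o),4))
blue=(B>R+50)&board; blue=cv2.morphologyEx(blue.astype(np.uint8),cv2.MORPH_CLOSE,np.ones((7,7)))>0
rect(blue,.088,"blue")
rect((R>G+80)&board,.088,"red")
blk=(im.max(2)<60)&board
for n,(x0,x1,y0,y1) in dict(finD=(264,276,233,251),finI=(322,334,226,246),finJ=(290,300,176,194)).items():
    z=.124
    rect(blk&(xx>x0)&(xx<x1)&(yy>y0)&(yy<y1),z-.005,n)
brown=(R-B>12)&(im.max(2)<120)&board&(yy>220)
k,lab,st,ce=cv2.connectedComponentsWithStats(brown.astype(np.uint8))
P=np.array([ray(f,ce[i],.098)[:2] for i in range(1,k) if st[i,4]>8]); print(len(P),np.round(P,3),P.mean(0)); print(cv2.minAreaRect((P*1000).astype(np.float32)))
print("cam",-np.array(f["R"]).T@f["t"])
E
```

```text
board [0.52302915 0.06000094] 0.09068790202861281 resid [[ 1.2  0.5]
 [ 1.5 -0.4]
 [-1.2 -1.1]
 [-1.4  1. ]]
blue 853 c [453. -54.] size [88. 98.] deg 3.9 mean [ 0.4533 -0.0543] boardframe [-0.0796 -0.1074] [-0.0798 -0.1075]
red 46 c [617.  85.] size [75.  6.] deg 5.9 mean [0.6165 0.0854] boardframe [0.0959 0.0169] [0.0954 0.0169]
finD 43 c [438. 127.] size [ 9. 34.] deg -1.0 mean [0.4376 0.1265] boardframe [-0.0782  0.0744] [-0.079   0.0739]
finI 37 c [452. -54.] size [ 9. 34.] deg -1.6 mean [ 0.453  -0.0546] boardframe [-0.0807 -0.1074] [-0.0801 -0.1078]
finJ 52 c [620.  43.] size [13. 38.] deg -1.2 mean [0.6195 0.044 ] boardframe [ 0.0951 -0.0252] [ 0.0947 -0.0246]
8 [[0.472 0.161]
 [0.471 0.137]
 [0.471 0.114]
 [0.47  0.09 ]
 [0.409 0.164]
 [0.409 0.141]
 [0.407 0.117]
 [0.405 0.093]] [0.43923825 0.1270963 ]
((439.1169738769531, 127.14720916748047), (71.42376708984375, 65.03025817871094), 87.41893005371094)
cam [ 0.43351293 -0.01310676  1.56445578]
```

```bash
cat >> h.py <<'E'
from scipy.spatial.transform import Rotation as Ro
O=np.array([.523,.060]); YAW=.0907
def b2w(x,y): c,s=np.cos(YAW),np.sin(YAW); return O+[c*x-s*y,s*x+c*y]
def w2b(p): c,s=np.cos(YAW),np.sin(YAW); d=np.array(p[:2])-O; return np.array([c*d[0]+s*d[1],-s*d[0]+c*d[1]])
def go(w,z,yaw=YAW):
    "remaining shift (tool axes, full scales) and turn (full scales) to reach w,z,yaw"
    o=robot.get_obs(); R=Ro.from_quat(o["orientation"]); p=o["tool_pos"]
    Rt=Ro.from_matrix([[np.cos(yaw),np.sin(yaw),0],[np.sin(yaw),-np.cos(yaw),0],[0,0,-1]])
    print("board",np.round(w2b(p),4),"z",round(p[2],4),"shift rows",np.round(R.inv().apply(np.array([*w,z])-p)/.05,2),"turn rows",np.round((R.inv()*Rt).as_rotvec()/.08,2),
     "F",np.round(o["contact_force"],1),"t",o["time_s"],"open",round(o["opening"],3))
E
python3 - <<'E'
from h import *
R=Ro.from_quat(robot.get_obs()["orientation"]).as_matrix(); print(R.round(3)); go(b2w(.095,-.026),.2)
E
```

```text
[[ 0.936  0.353 -0.   ]
 [ 0.353 -0.936  0.   ]
 [-0.    -0.    -1.   ]]
board [-0.3595 -0.6147] z 0.2423 shift rows [11.9  -8.92  0.84] turn rows [-0.    0.    3.38] F [ 0.6  0.8 -0.2] t 1.15 open 0.085
```

>>> {"op": "drive_tool", "data": {
  "motion": [0,0,0,0,0,0.85,0.8,0,0,0,0,0,0.85,0.8,0,0,0,0,0,0.85,0.8,0,0,0,0,0,0.85,0.8,0,0,0,0,0,0,0.8],
  "newtons": 30
}}

```text
time_s: 1.65
tool_pos: [0.2207, -0.5847, 0.2423]
orientation: [0.999, 0.044, -0.0, -0.0]
contact_force: [0.1, 1.0, -0.6]
opening: 0.0687
grasp_force: 0.0
```

```bash
python3 -c "
from h import *
go(b2w(.095,-.026),.2)"
```

```text
board [-0.3595 -0.6147] z 0.2423 shift rows [  9.05 -11.8    0.84] turn rows [-0.    0.   -0.04] F [ 0.1  1.  -0.6] t 1.65 open 0.069
```

>>> {"op": "drive_tool", "data": {
  "motion": [0.45,-0.59,0,0,0,0,0.6,0.45,-0.59,0,0,0,0,0.6,0.45,-0.59,0,0,0,0,0.6,0.45,-0.59,0,0,0,0,0.6,0.45,-0.59,0,0,0,0,0.6]
}}

```text
time_s: 2.15
tool_pos: [0.3202, -0.4265, 0.2424]
orientation: [0.999, 0.046, 0.0, 0.0]
contact_force: [1.3, -1.3, -0.2]
opening: 0.0516
grasp_force: 0.0
```

>>> {"op": "drive_tool", "data": {
  "motion": [0.45,-0.59,0,0,0,0,0.6,0.45,-0.59,0,0,0,0,0.6,0.45,-0.59,0,0,0,0,0.6,0.45,-0.59,0,0,0,0,0.6,0.45,-0.59,0,0,0,0,0.6]
}}

```text
time_s: 2.65
tool_pos: [0.4192, -0.2696, 0.2425]
orientation: [0.999, 0.046, 0.0, 0.0]
contact_force: [-0.5, -0.1, 0.0]
opening: 0.0511
grasp_force: 0.0
```

>>> {"op": "drive_tool", "data": {
  "motion": [0.45,-0.59,0,0,0,0,0.6,0.45,-0.59,0,0,0,0,0.6,0.45,-0.59,0,0,0,0,0.6,0.45,-0.59,0,0,0,0,0.6,0.45,-0.59,0,0,0,0,0.6]
}}

```text
time_s: 3.15
tool_pos: [0.5182, -0.1127, 0.2425]
orientation: [0.999, 0.046, 0.0, 0.0]
contact_force: [2.1, -1.2, 0.1]
opening: 0.0512
grasp_force: 0.0
```

>>> {"op": "drive_tool", "data": {
  "motion": [0.45,-0.59,0,0,0,0,0.6,0.45,-0.59,0,0,0,0,0.6,0.45,-0.59,0,0,0,0,0.6,0.45,-0.59,0,0,0,0,0.6,0,0,0,0,0,0,0.6]
}}

```text
time_s: 3.65
tool_pos: [0.5981, 0.0165, 0.2421]
orientation: [0.999, 0.048, 0.0, -0.001]
contact_force: [-0.8, -0.1, -0.6]
opening: 0.0511
grasp_force: 0.0
```

```bash
python3 -c "
from h import *
go(b2w(.095,-.026),.104)
f=robot.grab_frame('scene');save(f,'s2.png')"
```

```text
board [ 0.0708 -0.0501] z 0.2421 shift rows [ 0.48 -0.47  2.76] turn rows [-0.03 -0.01  0.07] F [-0.8 -0.1 -0.6] t 3.65 open 0.051
```

Tracking is good. I'll descend onto the jaw fin.

>>> {"op": "drive_tool", "data": {
  "motion": [0.48,-0.47,0,0,0,0,0.6,0,0,0.6,0,0,0,0.6,0,0,0.6,0,0,0,0.6,0,0,0.6,0,0,0,0.6,0,0,0,0,0,0,0.6]
}}

```text
time_s: 4.2
tool_pos: [0.6164, 0.0356, 0.1489]
orientation: [0.999, 0.045, -0.003, 0.0]
contact_force: [-0.7, -1.3, -1.1]
opening: 0.0513
grasp_force: 0.0
```

>>> {"op": "drive_tool", "data": {
  "motion": [0,0,0.4,0,0,0,0.6,0,0,0.4,0,0,0,0.6,0,0,0,0,0,0,0,0,0,0,0,0,0,0,0,0,0,0,0,0,0]
}}

```text
time_s: 4.7
tool_pos: [0.6191, 0.0371, 0.1141]
orientation: [0.999, 0.045, 0.001, -0.0]
contact_force: [-4.4, 0.9, 3.8]
opening: 0.0132
grasp_force: 32.5
```

```bash
python3 -c "
from h import *
go(b2w(.095,-.026),.104)"
```

```text
board [ 0.0936 -0.0315] z 0.1141 shift rows [ 0.03 -0.11  0.2 ] turn rows [-0.   -0.02 -0.02] F [-4.4  0.9  3.8] t 4.7 open 0.013
```

>>> {"op": "drive_tool", "data": {
  "motion": [0,0.32,0,0,0,0,0,0,0.32,0,0,0,0,0,0,0.32,0,0,0,0,0,0,0.32,0,0,0,0,0,0,0.32,0,0,0,0,0],
  "newtons": 50
}}

```text
time_s: 5.2
tool_pos: [0.6264, -0.0431, 0.1142]
orientation: [0.999, 0.045, 0.001, -0.0]
contact_force: [-0.8, 2.3, 5.1]
opening: 0.0128
grasp_force: 53.2
```

>>> {"op": "drive_tool", "data": {
  "motion": [0,0.32,0,0,0,0,0,0,0.32,0,0,0,0,0,0,0.32,0,0,0,0,0,0,0.32,0,0,0,0,0,0,0.32,0,0,0,0,0]
}}

```text
time_s: 5.7
tool_pos: [0.6337, -0.123, 0.1142]
orientation: [0.999, 0.045, 0.001, 0.0]
contact_force: [0.4, 3.2, 5.8]
opening: 0.013
grasp_force: 53.2
```

>>> {"op": "drive_tool", "data": {
  "motion": [0,0,0,0,0,0,0,0,0,0,0,0,0,0,0,0,0,0,0,0,0]
}}

```text
time_s: 6.0
tool_pos: [0.6337, -0.1229, 0.1142]
orientation: [0.999, 0.044, 0.001, 0.001]
contact_force: [-0.2, -1.5, 8.5]
opening: 0.0127
grasp_force: 53.5
```

```bash
python3 -c "
from h import *
go(b2w(.095,-.2),.114)"
```

```text
board [ 0.0937 -0.1922] z 0.1142 shift rows [0.03 0.16 0.  ] turn rows [ 0.02 -0.03 -0.03] F [-0.2 -1.5  8.5] t 6.0 open 0.013
```

>>> {"op": "drive_tool", "data": {
  "motion": [0,0.1,0,0,0,0,0,0,0,0,0,0,0,0,0,0,0,0,0,0,0.6,0,0,0,0,0,0,0.6,0,0,0,0,0,0,0.6]
}}

```text
time_s: 6.5
tool_pos: [0.6332, -0.1272, 0.1125]
orientation: [0.999, 0.044, 0.0, -0.0]
contact_force: [-0.8, 0.6, -0.4]
opening: 0.0511
grasp_force: 0.0
```

>>> {"op": "drive_tool", "data": {
  "motion": [0,0,-0.6,0,0,0,0.6,0,0,-0.6,0,0,0,0.6,0,0,-0.3,0,0,0,0.6,-0.5,0,0,0,0,0,0.6,-0.5,0,0,0,0,0,0.6]
}}

```text
time_s: 7.0
tool_pos: [0.5828, -0.1316, 0.1872]
orientation: [0.999, 0.045, 0.0, -0.0]
contact_force: [0.3, -0.1, 0.4]
opening: 0.0511
grasp_force: 0.0
```

```bash
python3 - <<'E'
from h import *
f=robot.grab_frame("scene"); im=f["img"].astype(int); yy,xx=np.mgrid[:400,:640]
save(f,"s3.png")
m=(im[...,0]>im[...,1]+80)&(xx>230)&(xx<400)&(yy>150)&(yy<240)
k,lab,st,ce=cv2.connectedComponentsWithStats(m.astype(np.uint8))
for i in range(1,k):
    if st[i,4]>8: print(st[i],w2b(ray(f,ce[i],.083)))
w=np.array([.43924,.1271])
go(w,.18,-.04)
E
```

```text
[304 151  12  24 155] [ 0.24237076 -0.23070118]
[314 177  21  12  87] [ 0.09763261 -0.15764795]
board [ 0.0387 -0.1968] z 0.1869 shift rows [-2.34 -5.42  0.14] turn rows [0.01 0.03 1.6 ] F [ 1.7 -1.9  0.3] t 7.05 open 0.051
```

>>> {"op": "drive_tool", "data": {
  "motion": [-0.3,-0.68,0,0,0,0,0.6,-0.3,-0.68,0,0,0,0,0.6,-0.3,-0.68,0,0,0,0,0.6,-0.3,-0.68,0,0,0,0,0.6,-0.3,-0.68,0,0,0,0,0.6]
}}

```text
time_s: 7.55
tool_pos: [0.4926, 0.032, 0.1871]
orientation: [0.999, 0.044, -0.0, 0.0]
contact_force: [0.6, 0.4, 0.4]
opening: 0.0511
grasp_force: 0.0
```

>>> {"op": "drive_tool", "data": {
  "motion": [-0.3,-0.68,0,0,0,0,0.6,-0.3,-0.68,0,0,0,0,0.6,-0.3,-0.68,0,0,0,0.8,0.6,0,0,0,0,0,0.8,0.6,0,0,0,0,0,0,0.6]
}}

```text
time_s: 8.05
tool_pos: [0.4394, 0.1291, 0.1873]
orientation: [1.0, -0.019, 0.0, 0.0]
contact_force: [-0.2, -0.3, 0.2]
opening: 0.051
grasp_force: 0.0
```

```bash
python3 -c "
from h import *
go(np.array([.4385,.127]),.106,-.04)"
```

```text
board [-0.077   0.0764] z 0.1873 shift rows [-0.02  0.04  1.63] turn rows [ 0.   -0.    0.02] F [-0.2 -0.3  0.2] t 8.05 open 0.051
```

>>> {"op": "drive_tool", "data": {
  "motion": [0,0.04,0.4,0,0,0,0.6,0,0,0.4,0,0,0,0.6,0,0,0.4,0,0,0,0.6,0,0,0.4,0,0,0,0.6,0,0,0,0,0,0,0.6]
}}

```text
time_s: 8.55
tool_pos: [0.4387, 0.1255, 0.1053]
orientation: [1.0, -0.019, -0.002, 0.0]
contact_force: [1.0, 0.2, -0.1]
opening: 0.051
grasp_force: 0.0
```

>>> {"op": "drive_tool", "data": {
  "motion": [0,0,0,0,0,0,0,0,0,0,0,0,0,0,0,0,0,0,0,0,0,0,0,0,0,0,0,0,0,0,0,0,0,0,0],
  "newtons": 40
}}

```text
time_s: 9.05
tool_pos: [0.4404, 0.1266, 0.1084]
orientation: [1.0, -0.02, 0.001, -0.0]
contact_force: [-0.9, 0.7, 5.5]
opening: 0.0136
grasp_force: 39.5
```

```bash
python3 -c "
from h import *
go(b2w(.093,.078),.11)"
```

```text
board [-0.0762  0.0738] z 0.1084 shift rows [ 3.35 -0.52 -0.03] turn rows [-0.   -0.02 -1.62] F [-0.9  0.7  5.5] t 9.05 open 0.014
```

>>> {"op": "drive_tool", "data": {
  "motion": [0,0,0,0,0,-0.4,0,0,0,0,0,0,-0.4,0,0,0,0,0,0,-0.4,0,0,0,0,0,0,-0.4,0,0,0,0,0,0,0,0]
}}

```text
time_s: 9.55
tool_pos: [0.4404, 0.1266, 0.1084]
orientation: [0.999, 0.045, 0.001, -0.0]
contact_force: [0.0, 0.8, 5.8]
opening: 0.0135
grasp_force: 39.4
```

>>> {"op": "drive_tool", "data": {
  "motion": [0.3,0,0,0,0,0,0,0.3,0,0,0,0,0,0,0.3,0,0,0,0,0,0,0.3,0,0,0,0,0,0,0.3,0,0,0,0,0,0]
}}

```text
time_s: 10.05
tool_pos: [0.5148, 0.1332, 0.1083]
orientation: [0.999, 0.045, 0.0, 0.0]
contact_force: [-7.9, -1.0, 10.1]
opening: 0.0131
grasp_force: 40.4
```

```bash
python3 -c "
from h import *
go(b2w(.088,.074),.11)"
```

```text
board [-0.0016  0.0736] z 0.1083 shift rows [ 1.79 -0.01 -0.03] turn rows [ 0.   -0.   -0.02] F [-7.9 -1.  10.1] t 10.05 open 0.013
```

>>> {"op": "drive_tool", "data": {
  "motion": [0.35,0,0,0,0,0,0,0.35,0,0,0,0,0,0,0.35,0,0,0,0,0,0,0.35,0,0,0,0,0,0,0.3,0,0,0,0,0,0]
}}

```text
time_s: 10.55
tool_pos: [0.5998, 0.1407, 0.1083]
orientation: [0.999, 0.044, 0.0, -0.0]
contact_force: [-6.6, 0.3, 7.9]
opening: 0.0133
grasp_force: 40.1
```

>>> {"op": "drive_tool", "data": {
  "motion": [0.05,0,0,0,0,0,0,0.05,0,0,0,0,0,0,0,0,0,0,0,0,0]
}}

```text
time_s: 10.85
tool_pos: [0.6041, 0.1411, 0.1083]
orientation: [0.999, 0.044, 0.0, -0.0]
contact_force: [-2.1, -0.6, 6.2]
opening: 0.0132
grasp_force: 39.9
```

>>> {"op": "drive_tool", "data": {
  "motion": [0.05,0,0,0,0,0,0,0,0,0,0,0,0,0]
}}

```text
time_s: 11.05
tool_pos: [0.6065, 0.1414, 0.1083]
orientation: [0.999, 0.045, 0.0, -0.0]
contact_force: [-3.5, -0.9, 5.5]
opening: 0.0133
grasp_force: 39.9
```

```bash
python3 -c "
from h import *
go(b2w(.095,.08),.11)"
```

```text
board [0.0906 0.0735] z 0.1083 shift rows [ 0.09 -0.13 -0.03] turn rows [-0.   -0.01 -0.02] F [-3.5 -0.9  5.5] t 11.05 open 0.013
```

Now I'll push gently to contact on the fence and the stop.

>>> {"op": "drive_tool", "data": {
  "motion": [0.06,0,0,0,0,0,0,0.04,0,0,0,0,0,0,0,0,0,0,0,0,0]
}}

```text
time_s: 11.35
tool_pos: [0.6115, 0.1418, 0.1083]
orientation: [0.999, 0.045, 0.0, -0.0]
contact_force: [-3.1, -0.5, 5.9]
opening: 0.0136
grasp_force: 39.9
```

>>> {"op": "drive_tool", "data": {
  "motion": [0,-0.06,0,0,0,0,0,0,-0.06,0,0,0,0,0,0,0,0,0,0,0,0]
}}

```text
time_s: 11.65
tool_pos: [0.6114, 0.1477, 0.1083]
orientation: [0.999, 0.044, 0.001, 0.0]
contact_force: [-0.4, -2.5, 5.8]
opening: 0.0135
grasp_force: 40.0
```

```bash
python3 -c "
from h import *
go(b2w(.095,.08),.11)"
```

```text
board [0.096  0.0793] z 0.1083 shift rows [-0.02 -0.01 -0.03] turn rows [ 0.   -0.02 -0.02] F [-0.4 -2.5  5.8] t 11.65 open 0.014
```

>>> {"op": "drive_tool", "data": {
  "motion": [0.04,0,0,0,0,0,0,0,0,0,0,0,0,0]
}}

```text
time_s: 11.85
tool_pos: [0.6128, 0.1481, 0.1083]
orientation: [0.999, 0.045, 0.0, 0.0]
contact_force: [-6.7, -2.4, 11.8]
opening: 0.0131
grasp_force: 40.6
```

>>> {"op": "drive_tool", "data": {
  "motion": [0.04,0,0,0,0,0,0,0,0,0,0,0,0,0]
}}

```text
time_s: 12.05
tool_pos: [0.613, 0.148, 0.1083]
orientation: [0.999, 0.045, -0.002, 0.001]
contact_force: [-22.1, -6.7, 25.1]
opening: 0.0133
grasp_force: 42.6
```

>>> {"op": "drive_tool", "data": {
  "motion": [0,-0.04,0,0,0,0,0,0,0,0,0,0,0,0]
}}

```text
time_s: 12.25
tool_pos: [0.613, 0.148, 0.1083]
orientation: [0.999, 0.044, -0.002, 0.002]
contact_force: [-22.7, -15.1, 25.8]
opening: 0.0137
grasp_force: 43.0
```

>>> {"op": "drive_tool", "data": {
  "motion": [0,-0.03,0,0,0,0,0,0,0,0,0,0,0,0]
}}

```text
time_s: 12.45
tool_pos: [0.6131, 0.1481, 0.1083]
orientation: [0.999, 0.043, -0.002, 0.003]
contact_force: [-24.3, -21.8, 29.9]
opening: 0.0132
grasp_force: 43.3
```

```bash
python3 -c "
from h import *
go(b2w(.095,.08),.11)"
```

```text
board [0.0977 0.0796] z 0.1083 shift rows [-0.05 -0.01 -0.03] turn rows [ 0.06  0.05 -0.05] F [-24.3 -21.8  29.9] t 12.45 open 0.013
```

>>> {"op": "drive_tool", "data": {
  "motion": [-0.06,0.05,0,0,0,0,0,0,0,0,0,0,0,0.4,0,0,0,0,0,0,0.6,0,0,0,0,0,0,0.6,0,0,-0.5,0,0,0,0.6]
}}

```text
time_s: 12.95
tool_pos: [0.6103, 0.1486, 0.1298]
orientation: [0.999, 0.045, -0.002, 0.0]
contact_force: [-0.9, 0.5, 0.1]
opening: 0.0513
grasp_force: 0.0
```

>>> {"op": "drive_tool", "data": {
  "motion": [0,0,-0.6,0,0,0,0.6,0,0,-0.6,0,0,0,0.6,-0.5,0.5,0,0,0,0,0.6,-0.5,0.5,0,0,0,0,0.6,-0.5,0.5,0,0,0,0,0.6]
}}

```text
time_s: 13.45
tool_pos: [0.5429, 0.067, 0.1922]
orientation: [0.999, 0.045, -0.0, -0.0]
contact_force: [0.4, -0.9, 0.0]
opening: 0.0514
grasp_force: 0.0
```

```bash
python3 - <<'E'
from h import *
go(np.array([.453,-.0545]),.106,.068)
f=robot.grab_frame("scene")
cv2.imwrite("pics/s4.png",cv2.resize(f["img"][130:330,190:450,::-1],None,fx=3,fy=3,interpolation=cv2.INTER_CUBIC))
E
```

```text
board [0.0204 0.0051] z 0.1922 shift rows [-2.01  2.26  1.72] turn rows [-0.   -0.    0.27] F [ 0.4 -0.9  0. ] t 13.45 open 0.051
```

View pics/s4.png

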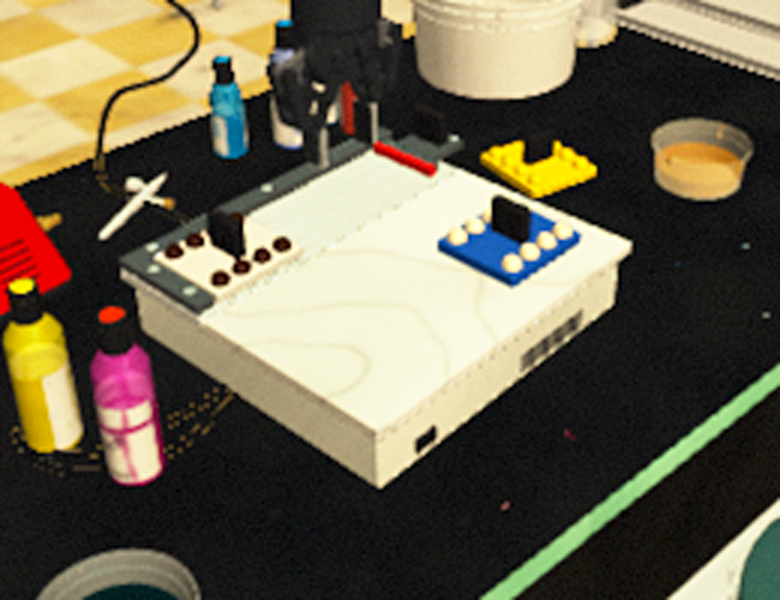

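The crop shows the dark tray seated in the corner at about (227,250) and the jaw open at (405,158). The blue tray hasn't moved, at (510,240). I'll take the ivory tray next.

>>> {"op": "drive_tool", "data": {
  "motion": [-0.4,0.45,0,0,0,0.27,0.6,-0.4,0.45,0,0,0,0,0.6,-0.4,0.45,0,0,0,0,0.6,-0.4,0.45,0,0,0,0,0.6,-0.4,0.45,0,0,0,0,0.6]
}}

```text
time_s: 14.0
tool_pos: [0.4514, -0.0525, 0.1923]
orientation: [0.999, 0.034, 0.0, -0.0]
contact_force: [0.9, -0.1, -0.8]
opening: 0.051
grasp_force: 0.0
```

>>> {"op": "drive_tool", "data": {
  "motion": [0,0,0,0,0,0,0.6]
}}

```text
time_s: 14.1
tool_pos: [0.4503, -0.0545, 0.1923]
orientation: [0.999, 0.032, -0.0, 0.0]
contact_force: [0.6, 0.7, 0.1]
opening: 0.0511
grasp_force: 0.0
```

```bash
python3 -c "
from h import *
go(np.array([.453,-.0545]),.106,.068)"
```

```text
board [-0.0827 -0.1074] z 0.1923 shift rows [0.06 0.   1.72] turn rows [ 0.01  0.01 -0.05] F [0.6 0.7 0.1] t 14.1 open 0.051
```

>>> {"op": "drive_tool", "data": {
  "motion": [0.06,0,0.43,0,0,0,0.6,0,0,0.43,0,0,0,0.6,0,0,0.43,0,0,0,0.6,0,0,0.4,0,0,0,0.6,0,0,0,0,0,0,0.6]
}}

```text
time_s: 14.6
tool_pos: [0.4542, -0.0509, 0.106]
orientation: [0.999, 0.034, -0.002, -0.001]
contact_force: [0.3, -1.0, -0.1]
opening: 0.0511
grasp_force: 0.0
```

>>> {"op": "drive_tool", "data": {
  "motion": [0,0,0,0,0,0,0,0,0,0,0,0,0,0,0,0,0,0,0,0,0,0,0,0,0,0,0,0,0,0,0,0,0,0,0],
  "newtons": 40
}}

```text
time_s: 15.1
tool_pos: [0.4558, -0.0517, 0.1089]
orientation: [0.999, 0.034, 0.001, 0.0]
contact_force: [-0.8, 1.5, 6.3]
opening: 0.0134
grasp_force: 39.5
```

```bash
python3 -c "
from h import *
go(b2w(.088,-.028),.11)"
```

```text
board [-0.077  -0.1051] z 0.1089 shift rows [ 3.26 -1.62 -0.02] turn rows [ 0.01 -0.02 -0.29] F [-0.8  1.5  6.3] t 15.1 open 0.013
```

>>> {"op": "drive_tool", "data": {
  "motion": [0,0,0,0,0,-0.15,0,0,0,0,0,0,-0.14,0,0,-0.3,0,0,0,0,0,0,-0.3,0,0,0,0,0,0,-0.3,0,0,0,0,0]
}}

```text
time_s: 15.6
tool_pos: [0.4518, -0.007, 0.1089]
orientation: [0.999, 0.045, 0.001, 0.0]
contact_force: [1.5, -4.4, 4.9]
opening: 0.0136
grasp_force: 39.4
```

>>> {"op": "drive_tool", "data": {
  "motion": [0.3,-0.13,0,0,0,0,0,0.3,-0.13,0,0,0,0,0,0.3,-0.13,0,0,0,0,0,0.3,-0.13,0,0,0,0,0,0.3,-0.13,0,0,0,0,0]
}}

```text
time_s: 16.1
tool_pos: [0.523, 0.0318, 0.1089]
orientation: [0.999, 0.045, -0.0, 0.001]
contact_force: [-10.4, -5.2, 16.0]
opening: 0.0133
grasp_force: 40.9
```

```bash
python3 -c "
from h import *
go(b2w(.093,-.026),.11)"
```

```text
board [-0.0025 -0.0281] z 0.1089 shift rows [ 1.91 -0.04 -0.02] turn rows [ 0.02  0.01 -0.01] F [-10.4  -5.2  16. ] t 16.1 open 0.013
```

>>> {"op": "drive_tool", "data": {
  "motion": [0.35,0,0,0,0,0,0,0.35,0,0,0,0,0,0,0.35,0,0,0,0,0,0,0.35,0,0,0,0,0,0,0.35,0,0,0,0,0,0]
}}

```text
time_s: 16.6
tool_pos: [0.6104, 0.0402, 0.109]
orientation: [0.999, 0.045, -0.0, 0.0]
contact_force: [-9.1, -0.5, 9.8]
opening: 0.0132
grasp_force: 40.1
```

>>> {"op": "drive_tool", "data": {
  "motion": [0.06,0,0,0,0,0,0,0.06,0,0,0,0,0,0,0,0,0,0,0,0,0]
}}

```text
time_s: 16.9
tool_pos: [0.6159, 0.0408, 0.1089]
orientation: [0.999, 0.045, 0.0, 0.0]
contact_force: [-5.1, -0.3, 7.6]
opening: 0.0135
grasp_force: 40.6
```

```bash
python3 -c "
from h import *
go(b2w(.0977,-.02),.11)"
```

```text
board [ 0.0908 -0.0276] z 0.1089 shift rows [ 0.14 -0.15 -0.02] turn rows [ 0. -0. -0.] F [-5.1 -0.3  7.6] t 16.9 open 0.013
```

>>> {"op": "drive_tool", "data": {
  "motion": [0.07,0,0,0,0,0,0,0.05,0,0,0,0,0,0,0,0,0,0,0,0,0]
}}

```text
time_s: 17.2
tool_pos: [0.6218, 0.0413, 0.109]
orientation: [0.999, 0.045, 0.0, 0.0]
contact_force: [-3.6, -0.5, 8.4]
opening: 0.013
grasp_force: 40.6
```

>>> {"op": "drive_tool", "data": {
  "motion": [0,-0.06,0,0,0,0,0,0,-0.06,0,0,0,0,0,0,0,0,0,0,0,0]
}}

```text
time_s: 17.5
tool_pos: [0.6218, 0.047, 0.1089]
orientation: [0.999, 0.045, 0.001, 0.0]
contact_force: [-0.1, -3.4, 7.0]
opening: 0.0133
grasp_force: 40.4
```

```bash
python3 -c "
from h import *
go(b2w(.0977,-.02),.11)"
```

```text
board [ 0.0972 -0.0219] z 0.1089 shift rows [ 0.01 -0.04 -0.02] turn rows [ 0.01 -0.02 -0.01] F [-0.1 -3.4  7. ] t 17.5 open 0.013
```

>>> {"op": "drive_tool", "data": {
  "motion": [0.04,0,0,0,0,0,0,0,0,0,0,0,0,0]
}}

```text
time_s: 17.7
tool_pos: [0.623, 0.0472, 0.1089]
orientation: [0.999, 0.045, -0.0, 0.0]
contact_force: [-8.2, -3.6, 13.7]
opening: 0.0132
grasp_force: 41.3
```

>>> {"op": "drive_tool", "data": {
  "motion": [0.04,-0.04,0,0,0,0,0,0,0,0,0,0,0,0]
}}

```text
time_s: 17.9
tool_pos: [0.6232, 0.0474, 0.1089]
orientation: [0.999, 0.044, -0.002, 0.002]
contact_force: [-24.4, -12.2, 29.3]
opening: 0.0135
grasp_force: 43.4
```

>>> {"op": "drive_tool", "data": {
  "motion": [0,-0.03,0,0,0,0,0,0,0,0,0,0,0,0]
}}

```text
time_s: 18.1
tool_pos: [0.6232, 0.0474, 0.1089]
orientation: [0.999, 0.044, -0.002, 0.002]
contact_force: [-24.1, -19.5, 28.4]
opening: 0.0136
grasp_force: 43.4
```

```bash
python3 -c "
from h import *
go(b2w(.0977,-.02),.11)"
```

```text
board [ 0.0987 -0.0216] z 0.1089 shift rows [-0.02 -0.03 -0.02] turn rows [ 0.06  0.05 -0.04] F [-24.1 -19.5  28.4] t 18.1 open 0.014
```

Both contacts are made. I'll back off, release, then go to the jaw fin at board (0.095, -0.20).

>>> {"op": "drive_tool", "data": {
  "motion": [-0.05,0.05,0,0,0,0,0,0,0,0,0,0,0,0.4,0,0,0,0,0,0,0.6,0,0,0,0,0,0,0.6,0,0,-0.5,0,0,0,0.6]
}}

```text
time_s: 18.6
tool_pos: [0.6211, 0.0485, 0.1303]
orientation: [0.999, 0.045, -0.002, -0.0]
contact_force: [-0.7, -0.4, -0.3]
opening: 0.0514
grasp_force: 0.0
```

>>> {"op": "drive_tool", "data": {
  "motion": [0,0,-0.5,0,0,0,0.6,0,0.5,-0.4,0,0,0,0.6,0,0.7,0,0,0,0,0.6,0,0.7,0,0,0,0,0.6,0,0.7,0,0,0,0,0.6]
}}

```text
time_s: 19.1
tool_pos: [0.6346, -0.0821, 0.1779]
orientation: [0.999, 0.045, 0.0, -0.0]
contact_force: [1.2, -0.4, -0.5]
opening: 0.0511
grasp_force: 0.0
```

>>> {"op": "drive_tool", "data": {
  "motion": [0,0.7,0,0,0,0,0.6,0,0,0,0,0,0,0.6]
}}

```text
time_s: 19.3
tool_pos: [0.6374, -0.1216, 0.1774]
orientation: [0.999, 0.042, -0.0, 0.001]
contact_force: [-0.8, 0.0, -0.5]
opening: 0.0516
grasp_force: 0.0
```

```bash
python3 - <<'E'
from h import *
go(b2w(.097,-.199),.106)
f=robot.grab_frame("scene")
cv2.imwrite("pics/s5.png",cv2.resize(f["img"][130:330,190:450,::-1],None,fx=3,fy=3,interpolation=cv2.INTER_CUBIC))
E
```

```text
board [ 0.0975 -0.1912] z 0.1774 shift rows [-0.01  0.15  1.43] turn rows [ 0.02  0.01 -0.08] F [-0.8  0.  -0.5] t 19.3 open 0.052
```

View pics/s5.png

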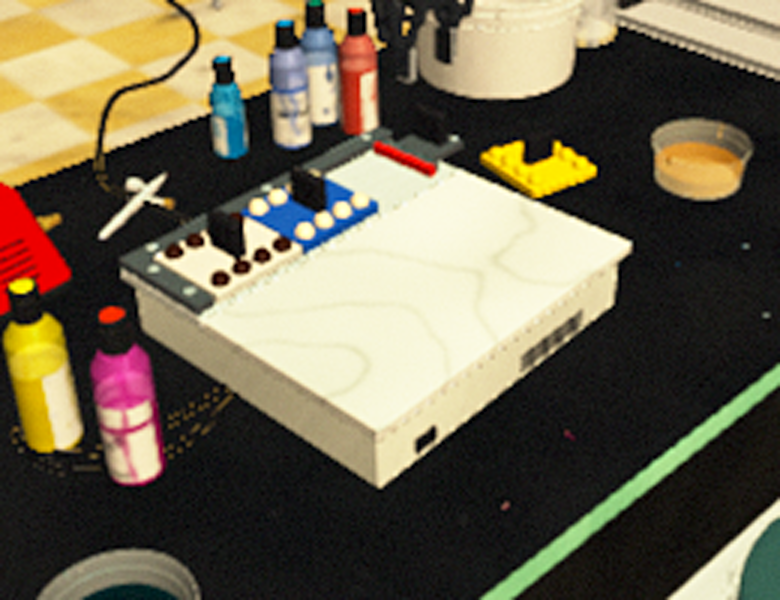

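The crop shows the blue tray at (312,210), beside the dark one at (227,250), with both against the fence. The jaw fin is at (430,122). Next I'll grip the jaw.

>>> {"op": "drive_tool", "data": {
  "motion": [0,0.12,0.4,0,0,-0.05,0.6,0,0,0.4,0,0,0,0.6,0,0,0.4,0,0,0,0.6,0,0,0.15,0,0,0,0.6,0,0,0,0,0,0,0.6]
}}

```text
time_s: 19.85
tool_pos: [0.6378, -0.1208, 0.1095]
orientation: [0.999, 0.048, -0.001, -0.0]
contact_force: [-0.3, -0.8, -0.6]
opening: 0.0515
grasp_force: 0.0
```

>>> {"op": "drive_tool", "data": {
  "motion": [0,0,0,0,0,0,0,0,0,0,0,0,0,0,0,0,0,0,0,0,0,0,0,0,0,0,0,0,0,0,0,0,0,0,0],
  "newtons": 50
}}

```text
time_s: 20.35
tool_pos: [0.6388, -0.1221, 0.1115]
orientation: [0.999, 0.047, 0.001, 0.0]
contact_force: [-0.9, -0.6, 6.3]
opening: 0.0131
grasp_force: 48.9
```

```bash
python3 -c "
from h import *
go(b2w(.097,-.118),.11)"
```

```text
board [ 0.0988 -0.1919] z 0.1115 shift rows [-0.03 -1.48  0.03] turn rows [ 0.01 -0.02  0.04] F [-0.9 -0.6  6.3] t 20.35 open 0.013
```

>>> {"op": "drive_tool", "data": {
  "motion": [0,-0.28,0,0,0,0,0,0,-0.28,0,0,0,0,0,0,-0.28,0,0,0,0,0,0,-0.28,0,0,0,0,0,0,-0.28,0,0,0,0,0]
}}

```text
time_s: 20.85
tool_pos: [0.6323, -0.0521, 0.1115]
orientation: [0.999, 0.047, 0.001, 0.0]
contact_force: [1.9, -1.7, 4.9]
opening: 0.0133
grasp_force: 49.1
```

>>> {"op": "drive_tool", "data": {
  "motion": [0,-0.05,0,0,0,0,0,0,0,0,0,0,0,0]
}}

```text
time_s: 21.05
tool_pos: [0.632, -0.0485, 0.1115]
orientation: [0.999, 0.048, 0.001, -0.0]
contact_force: [-0.6, 1.8, 6.1]
opening: 0.0131
grasp_force: 49.4
```

>>> {"op": "drive_tool", "data": {
  "motion": [0,-0.05,0,0,0,0,0,0,0,0,0,0,0,0]
}}

```text
time_s: 21.25
tool_pos: [0.6319, -0.047, 0.1115]
orientation: [0.999, 0.047, 0.001, 0.0]
contact_force: [0.1, -0.2, 7.5]
opening: 0.013
grasp_force: 49.4
```

```bash
python3 -c "
from h import *
go(b2w(.097,-.115),.11)"
```

```text
board [ 0.0988 -0.1165] z 0.1115 shift rows [-0.04 -0.03  0.03] turn rows [ 0.   -0.03  0.04] F [ 0.1 -0.2  7.5] t 21.25 open 0.013
```

>>> {"op": "drive_tool", "data": {
  "motion": [0,-0.05,0,0,0,0,0,0,0,0,0,0,0,0]
}}

```text
time_s: 21.45
tool_pos: [0.6317, -0.0451, 0.1115]
orientation: [0.999, 0.047, 0.001, 0.0]
contact_force: [0.6, -1.5, 7.0]
opening: 0.0131
grasp_force: 49.4
```

>>> {"op": "drive_tool", "data": {
  "motion": [0,-0.05,0,0,0,0,0,0,0,0,0,0,0,0]
}}

```text
time_s: 21.65
tool_pos: [0.6315, -0.0432, 0.1115]
orientation: [0.999, 0.047, 0.001, 0.001]
contact_force: [2.3, -4.7, 6.4]
opening: 0.0127
grasp_force: 49.7
```

>>> {"op": "drive_tool", "data": {
  "motion": [0,-0.04,0,0,0,0,0,0,0,0,0,0,0,0]
}}

```text
time_s: 21.85
tool_pos: [0.6315, -0.0431, 0.1115]
orientation: [0.999, 0.046, 0.001, 0.002]
contact_force: [3.1, -12.7, 4.8]
opening: 0.013
grasp_force: 49.7
```

Solid contact. I'll press a bit more, then relax and release.

>>> {"op": "drive_tool", "data": {
  "motion": [0,-0.06,0,0,0,0,0,0,0,0,0,0,0,0,0,0,0,0,0,0,0]
}}

```text
time_s: 22.15
tool_pos: [0.6315, -0.043, 0.1116]
orientation: [0.999, 0.045, 0.001, 0.003]
contact_force: [5.4, -25.3, 4.3]
opening: 0.0129
grasp_force: 49.9
```

>>> {"op": "drive_tool", "data": {
  "motion": [0,0.09,0,0,0,0,0,0,0,0,0,0,0,0.4,0,0,0,0,0,0,0.6,0,0,0,0,0,0,0.6,0,0,-0.5,0,0,0,0.6]
}}

```text
time_s: 22.65
tool_pos: [0.6289, -0.0413, 0.1328]
orientation: [0.999, 0.048, -0.002, -0.0]
contact_force: [-0.2, -0.5, 0.5]
opening: 0.0512
grasp_force: 0.0
```

>>> {"op": "drive_tool", "data": {
  "motion": [0,0,-0.6,0,0,0,0.6,0,0,-0.6,0,0,0,0.6,0,0.6,-0.5,0,0,0,0.6,0,0.6,0,0,0,0,0.6,0,0.6,0,0,0,0,0.6]
}}

```text
time_s: 23.15
tool_pos: [0.6394, -0.132, 0.2213]
orientation: [0.999, 0.048, 0.001, 0.0]
contact_force: [-1.1, -0.1, 0.1]
opening: 0.0511
grasp_force: 0.0
```

>>> {"op": "drive_tool", "data": {
  "motion": [-0.4,0.6,0,0,0,0,0.6,-0.4,0.6,0,0,0,0,0.6,-0.4,0.6,0,0,0,0,0.6,-0.4,0.6,0,0,0,0,0.6,0,0,0,0,0,0,0.6]
}}

```text
time_s: 23.65
tool_pos: [0.5681, -0.2633, 0.2201]
orientation: [0.999, 0.044, -0.001, 0.001]
contact_force: [0.3, -0.3, -0.3]
opening: 0.0513
grasp_force: 0.0
```

```bash
python3 - <<'E'
from h import *
f=robot.grab_frame("top"); im=f["img"].astype(int); R,G,B=im[...,0],im[...,1],im[...,2]; yy,xx=np.mgrid[:400,:640]
board=(xx>235)&(xx<355)&(yy>160)&(yy<270)
def pts(m,z): return np.array([w2b(ray(f,p[::-1],z)) for p in np.argwhere(m)],np.float32)*1000
bl=cv2.morphologyEx(((B>R+50)&board).astype(np.uint8),cv2.MORPH_CLOSE,np.ones((7,7)))>0
print("blue",cv2.minAreaRect(pts(bl,.088)))
print("red",cv2.minAreaRect(pts((R>G+80)&board,.088)))
k,lab,st,ce=cv2.connectedComponentsWithStats(((R-B>12)&(im.max(2)<120)&board).astype(np.uint8))
P=np.array([w2b(ray(f,ce[i],.098)) for i in range(1,k) if st[i,4]>8]); print("dark",np.round(P,3).tolist(),P.mean(0))
cv2.imwrite("pics/t6.png",cv2.resize(f["img"][140:290,190:450,::-1],None,fx=3,fy=3,interpolation=cv2.INTER_CUBIC))
E
```

```text
blue ((95.12744140625, -19.208084106445312), (89.4029312133789, 97.65328979492188), 0.07231482118368149)
red ((95.27183532714844, -72.83580017089844), (75.60061645507812, 7.714828014373779), 0.05129158869385719)
dark [[0.125, 0.068], [0.125, 0.044], [0.126, 0.116], [0.123, 0.09], [0.062, 0.092], [0.062, 0.068], [0.061, 0.044], [0.062, 0.116]] [0.09327702 0.07967798]
```

View pics/t6.png

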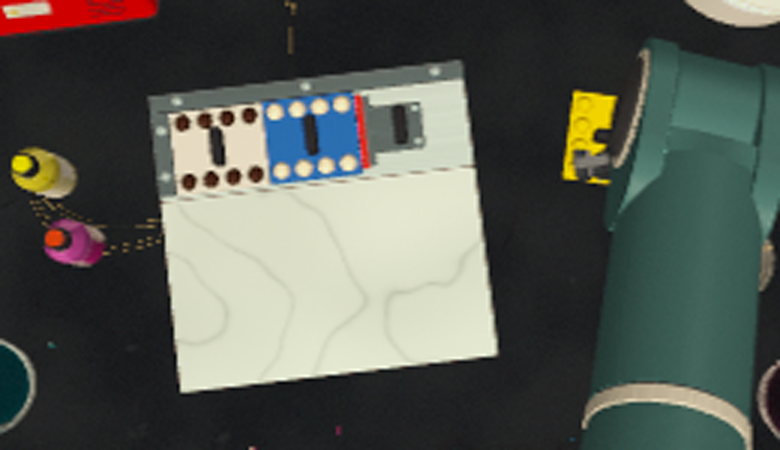

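The crop shows both trays square in the corner (dark at (217,148), blue at (312,137)) with the jaw's red face shut on the blue tray at (362,130). The bottles haven't moved.

```bash
python3 -c "
from h import *
print(robot.sign_off())"
```

```text
the job is handed in; nothing more can be done
None
```

The job is handed in at about 24 s of the 72 s limit. The last top-camera picture shows both trays square in place against the back fence and the jaw shut on the ivory tray, after pressing at about 25 N; the bottles look unmoved, but the arm hid the cup. The hand-in returned no verdict.

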